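# Pick the fullest salt tin by feel and hold it over the corn

### The job

The corn is about to be salted: heft the three identical closed tins against one another to find the heaviest, then hold that one upright over the middle of whichever foil tray has the corn cobs in it (not over the empty trays), with about 10 to 15 cm of air between the tin and the corn. Finish there, still gripping it and keeping it still in the air; the other two tins stand upright back where they were, and nothing else on the ledge is knocked, moved or touched down on.

Things in the scene. Friction and masses are not known exactly. Their poses are not given: they have to be found in the camera images.
- tin_a_center (a point): One of three outwardly identical closed round steel press-lid tins of barbecue salt, upright on the slab: 60 mm diameter, 90 mm tall, bare steel ends and lid, dark green band. This point is its centre, 45 mm above its underside; z is the tin's upright axis. Shut and rigid. Each weighs somewhere between 0.1 and 0.7 kg; exactly one is clearly the heaviest, by at least 0.14 kg (1.4 N) over either other, nothing to be seen shows which, and they stand in any order.
- tin_b_center (a point): One of three outwardly identical closed round steel press-lid tins of barbecue salt, upright on the slab: 60 mm diameter, 90 mm tall, bare steel ends and lid, dark green band. This point is its centre, 45 mm above its underside; z is the tin's upright axis. Shut and rigid. Each weighs somewhere between 0.1 and 0.7 kg; exactly one is clearly the heaviest, by at least 0.14 kg (1.4 N) over either other, nothing to be seen shows which, and they stand in any order.
- tin_c_center (a point): One of three outwardly identical closed round steel press-lid tins of barbecue salt, upright on the slab: 60 mm diameter, 90 mm tall, bare steel ends and lid, dark green band. This point is its centre, 45 mm above its underside; z is the tin's upright axis. Shut and rigid. Each weighs somewhere between 0.1 and 0.7 kg; exactly one is clearly the heaviest, by at least 0.14 kg (1.4 N) over either other, nothing to be seen shows which, and they stand in any order.
- tray_a: One of two open aluminium foil trays on the slab: 216 mm along its x by 172 mm along its y over the rolled rim, rim about 49 mm high (61 mm on the nested pile of spares), light and loose. Origin at the centre of its underside. One of the two trays holds the three corn cobs at the start, the other is an empty pile of three nested spares; they may be on either side: the loaded one has the cobs' centres over it.
- tray_b: One of two open aluminium foil trays on the slab: 216 mm along its x by 172 mm along its y over the rolled rim, rim about 49 mm high (61 mm on the nested pile of spares), light and loose. Origin at the centre of its underside. One of the two trays holds the three corn cobs at the start, the other is an empty pile of three nested spares; they may be on either side: the loaded one has the cobs' centres over it.
- cob_1_center (a point): A husked yellow corn cob (an outer one of three side by side), 44 mm diameter and 165 mm long, lying loose in one of the foil trays; this point is its centre, 24 mm above the slab, x along the cob.
- cob_2_center (a point): A husked yellow corn cob (the middle one of three side by side, so at the middle of the loaded tray), 44 mm diameter and 165 mm long, lying loose in one of the foil trays; this point is its centre, 24 mm above the slab, x along the cob.
- cob_3_center (a point): A husked yellow corn cob (an outer one of three side by side), 44 mm diameter and 165 mm long, lying loose in one of the foil trays; this point is its centre, 24 mm above the slab, x along the cob.
- salt_pig: Bystander: cream ceramic salt pig, 124 mm across, 130 mm tall, with a round mouth. Origin at the centre of its underside. Leave it alone.
- red_tub: Bystander: closed red plastic tub with a snap lid, 196 mm along its x, 140 mm along its y, 93 mm tall. Origin at the centre of its underside. Leave it alone.
- mallet: Bystander: timber meat mallet lying down. Origin on the slab under the middle of the head (64 mm thick, 96 mm long along its y); the handle runs 243 mm towards its -x, at most 45 mm high. Leave it alone.
- grill_brush: Bystander: stainless grill brush with black plastic handle lying down, 45 mm high. Origin on the slab under the middle of the head (78 by 60 mm); the handle runs 265 mm towards its -x. Leave it alone.
Not all that is in view belongs to the job. What is shaped like the part that bears tin_c_center but purple or red is not meant.

How it is judged:
On the way:
1. for the comparison, a tin other than the heaviest has been lifted more than 12 mm clear of the slab in the fingers, while the heaviest (over 3 N on the slab) still stood there (((height (world z) of tin_a_center above 0.057 m and contact force between tin_a and the fingers above 0.5 N and contact force between tin_a and table below 0.05 N and contact force between any of tin_b, tin_c and table above 3 N) or (height (world z) of tin_b_center above 0.057 m and contact force between tin_b and the fingers above 0.5 N and contact force between tin_b and table below 0.05 N and contact force between any of tin_a, tin_c and table above 3 N) or (height (world z) of tin_c_center above 0.057 m and contact force between tin_c and the fingers above 0.5 N and contact force between tin_c and table below 0.05 N and contact force between any of tin_a, tin_b and table above 3 N))), for 0.2 s.
At the end, for the whole second after the job is handed in: Heaviest tin (the two left press under 3 N each on the slab) in the fingers alone, still, centre 170-320 mm above the slab, within 60 mm level of the middle cob; tins upright within 0.2 rad; the others released within 35 mm of their starts; trays, cobs and bystanders within 25 mm (((height (world z) of tin_a_center between 0.17 and 0.32 m and horizontal distance between tin_a_center and cob_2_center below 0.06 m and angle between tin_a_center's own z axis and vertical below 0.2 rad and linear speed of tin_a below 0.03 m/s and contact force between tin_a and the fingers above 1 N and contact force between tin_a and table below 0.05 N and contact force between tin_a and tray_a below 0.05 N and contact force between tin_a and tray_b below 0.05 N and contact force between tin_a and cob_1 below 0.05 N and contact force between tin_a and cob_2 below 0.05 N and contact force between tin_a and cob_3 below 0.05 N and contact force between tin_b and table between 0.5 and 3 N and distance of each of tin_b_center, tin_c_center from where it was at the start of the episode below 0.035 m and contact force between each of tin_b, tin_c and the fingers below 0.05 N and contact force between tin_a and tin_b below 0.05 N and contact force between tin_c and table between 0.5 and 3 N and contact force between tin_a and tin_c below 0.05 N) or (height (world z) of tin_b_center between 0.17 and 0.32 m and horizontal distance between tin_b_center and cob_2_center below 0.06 m and angle between tin_b_center's own z axis and vertical below 0.2 rad and linear speed of tin_b below 0.03 m/s and contact force between tin_b and the fingers above 1 N and contact force between tin_b and table below 0.05 N and contact force between tin_b and tray_a below 0.05 N and contact force between tin_b and tray_b below 0.05 N and contact force between tin_b and cob_1 below 0.05 N and contact force between tin_b and cob_2 below 0.05 N and contact force between tin_b and cob_3 below 0.05 N and contact force between tin_a and table between 0.5 and 3 N and distance of each of tin_a_center, tin_c_center from where it was at the start of the episode below 0.035 m and contact force between each of tin_a, tin_c and the fingers below 0.05 N and contact force between tin_b and tin_a below 0.05 N and contact force between tin_c and table between 0.5 and 3 N and contact force between tin_b and tin_c below 0.05 N) or (height (world z) of tin_c_center between 0.17 and 0.32 m and horizontal distance between tin_c_center and cob_2_center below 0.06 m and angle between tin_c_center's own z axis and vertical below 0.2 rad and linear speed of tin_c below 0.03 m/s and contact force between tin_c and the fingers above 1 N and contact force between tin_c and table below 0.05 N and contact force between tin_c and tray_a below 0.05 N and contact force between tin_c and tray_b below 0.05 N and contact force between tin_c and cob_1 below 0.05 N and contact force between tin_c and cob_2 below 0.05 N and contact force between tin_c and cob_3 below 0.05 N and contact force between tin_a and table between 0.5 and 3 N and distance of each of tin_a_center, tin_b_center from where it was at the start of the episode below 0.035 m and contact force between each of tin_a, tin_b and the fingers below 0.05 N and contact force between tin_c and tin_a below 0.05 N and contact force between tin_b and table between 0.5 and 3 N and contact force between tin_c and tin_b below 0.05 N)) and angle between each of tin_a_center, tin_b_center, tin_c_center's own z axis and vertical below 0.2 rad and distance of each of tray_a, tray_b, cob_1_center, cob_2_center, cob_3_center, salt_pig, red_tub, mallet, grill_brush from where it was at the start of the episode below 0.025 m); the arm keeps its last pose, push and grip.
It fails at once if a tin is tipped over (more than 0.7 rad) (angle between any of tin_a_center, tin_b_center, tin_c_center's own z axis and vertical above 0.7 rad).
It fails at once if the salt pig, tub, mallet, brush, a foil tray or a cob is knocked more than 35 mm from its place (distance of any of salt_pig, red_tub, mallet, grill_brush, tray_a, tray_b, cob_1_center, cob_2_center, cob_3_center from where it was at the start of the episode above 0.035 m).
It fails at once if a tin is set down on or bumped into a tray or the corn (contact force between any of tin_a, tin_b, tin_c and tray_a above 1 N or contact force between any of tin_a, tin_b, tin_c and tray_b above 1 N or contact force between any of tin_a, tin_b, tin_c and cob_1 above 1 N or contact force between any of tin_a, tin_b, tin_c and cob_2 above 1 N or contact force between any of tin_a, tin_b, tin_c and cob_3 above 1 N).
It also fails if it takes over 64 s, if anything falls off the work surface, if the arm or the gripper's body presses on something with over 40 N, if the wrist force passes 120 N, or if a joint passes its speed limit or range.

### The arm

A 7-joint arm with a two-finger parallel gripper is mounted at the origin on the work surface. World frame = base frame: x ahead of the robot, y to its left, z up, the work surface at z = 0. Lengths are in m, angles in rad, forces in N, time in s.
With the tool pointing down it reaches from about 0.4 to 0.9 m from the base axis. Payload 5.6 kg.
Tool frame: the origin (TCP) lies at the very end of the fingers, on their centre line; the grasp point (between the pads) lies 19 mm behind it; y points along the fingers, z is the direction in which the jaws open and shut, and the axes are right-handed (so a half turn about y gives the same grasp; the last joint's range is limited). The gripper opens to 92 mm and grips with 3 to 60 N. Pads are 20 mm wide; open, the fingers measure 128 mm over their backs; the gripper's body (75 mm by 189 mm) begins 69 mm behind the grasp point.
Start: joints at [1.228, 0.468, -0.012, 1.603, 0.006, 1.071, -0.056], TCP at [0.192, -0.621, 0.215] pointing down, gripper open.
Joint ranges: [-2.53, 2.53], [-0.31, 2.02], [-1.57, 1.55], [0.28, 2.44], [-1.29, 4.43], [0.15, 1.84], [-2.92, 2.92]. Speed limits (rad/s): [2.57, 2.57, 3.14, 3.14, 3.14, 3.14, 3.14].

### API

Orientations are given as a 3x3 rotation matrix whose columns are the frame's x, y, z axes.
In Python, from rig import bot gives the robot as it stands.
- The arm moves only by the tool send_rows, never from a script. Its argument "increments" is one flat list of numbers, 6 for each row, row after row: the shift along the tool's x, y, z in mm, then the turn, a rotation vector about the tool's x, y, z in rad. In form: [dx, dy, dz, ax, ay, az, dx, dy, dz, ax, ay, az, ...]. A call has 1 to 20 rows; each row is the pose to reach, as a shift and turn from the pose commanded when the call began, along the tool's axes at that moment; what a row does not reach only later rows make up. A row lasts 1/10 s, in which the tool goes at most 50 mm and 8.59 degrees, less where a joint would pass 70% of its speed; a pose out of reach is approached as far as the arm can. A call with a gripper value outside its range is refused whole. "fingers" is the opening in per cent of the stroke, from 0 (shut) to 100 (fully open), set as the call begins (left out, the last holds). The fingers move at their own pace and stop on an object; "grip_force" is the grip in N (left out, the last holds). Time passes only in rows, so rows that repeat a pose let the fingers close. It gives the time, the measured TCP pose, the force and the opening at its end, in the units of the state.
- bot.get_obs(): the state, without advancing time (a new reading comes with each control period).
- bot.snapshot(name): name is "scene" or "top" or "wrist"; returns the picture (480x640x3 uint8, blue, green, red); there is no depth.
- bot.get_calibration(name): a dict with "fx", "fy", "cx", "cy" (pixels), "R" (3x3) and "t" (3): a world point X has camera coordinates R X + t. Camera axes: x right, y down, z forward; pixel columns grow to the right and rows downward; lengths in m; the calibration is good to about 2 mm. The wrist camera is an equidistant fisheye: a pixel r from the principal point sees the ray r / f radians off the axis. A picture is of the moment at which its call begins: read the wrist's pose just before it. get_calibration takes no time and is no camera call; for the wrist camera it gives the pose at the moment of the call.
- bot.job_done(): hands the job in, once; it reports no verdict.
The state is a dict: "clock": time; "joints": joint angles; "joint_vel": joint speeds; "tau": joint torques, N m; "position": TCP position; "tool_rot": TCP orientation; "force": force on the tool from outside, world axes, zero at the start; "moment": the same for the moment, N m; "gripper_width": finger opening in m.
Only numpy, scipy, OpenCV 4.12 (cv2) and the standard library are available. Lean on these libraries where they do the work, as an engineer would, in place of code of your own. Each camera call takes 0.05 s, during which the arm holds its last target.

## Working session

There is one attempt and no reset: what is moved stays moved. The work goes in short steps, Python scripts to look and compute and a tool call to move; the robot and the scene stay as the last step left them, time stands still between calls to the robot, and variables do not carry over. Pictures are saved under pics/ and viewed, and the job is handed in when it is done.

Besides the shell and the picture viewer there is one more tool, called after ">>>" by a JSON object that holds its "fn" and its "kwargs". send_rows: Moves the arm, as the interface text tells. Its arguments: {"type":"object","properties":{"increments":{"type":"array"},"fingers":{"type":"number"},"grip_force":{"type":"number"}},"required":["increments"]}

```bash
ls; mkdir -p pics
python3 - <<'E'
from rig import bot
import cv2,numpy as np
np.set_printoptions(precision=4,suppress=True)
o=bot.get_obs(); 
for k,v in o.items(): print(k,v)
for n in("scene","top","wrist"):
    c=bot.get_calibration(n);print(n,c)
    cv2.imwrite(f"pics/{n}0.png",bot.snapshot(n))
E
```

```text
pics
clock 0.0
joints [ 1.228   0.4683 -0.0116  1.6036  0.006   1.0714 -0.0563]
joint_vel [-0.0012  0.0009 -0.0009 -0.0003  0.0006  0.0001  0.0003]
tau [ -0.0001 -52.0576  -0.0125 -24.3751  -0.0566   0.0173   0.0001]
position [ 0.1917 -0.6205  0.2137]
tool_rot [[-0.9554 -0.0006  0.2953]
 [-0.2953  0.0016 -0.9554]
 [ 0.0001 -1.     -0.0017]]
force [-0.5351  0.703  -0.8475]
moment [0.0518 0.0233 0.0151]
gripper_width 0.09176066769526114
scene {'fx': 543.7901072349453, 'fy': 543.7901072349453, 'cx': 322.42746539673675, 'cy': 235.85390851162495, 'R': array([[-0.5947,  0.8039,  0.0088],
       [ 0.6622,  0.4961, -0.5616],
       [-0.4558, -0.3281, -0.8274]]), 't': array([ 0.3059, -0.3223,  1.5573])}
top {'fx': 594.5552544416628, 'fy': 594.5552544416628, 'cx': 317.0770239400947, 'cy': 248.527888037653, 'R': array([[-0.0109, -0.9996, -0.0277],
       [-0.9914,  0.0144, -0.1301],
       [ 0.1304,  0.026 , -0.9911]]), 't': array([0.0282, 0.5406, 1.2241])}
wrist {'fx': 371.64829954431775, 'fy': 371.64829954431775, 'cx': 321.165886548928, 'cy': 241.46621060280037, 'R': array([[ 0.2952, -0.9554, -0.0014],
       [-0.9143, -0.2829,  0.2899],
       [-0.2774, -0.0843, -0.9571]]), 't': array([-0.6492, -0.0316,  0.3908])}
```

View pics/top0.png

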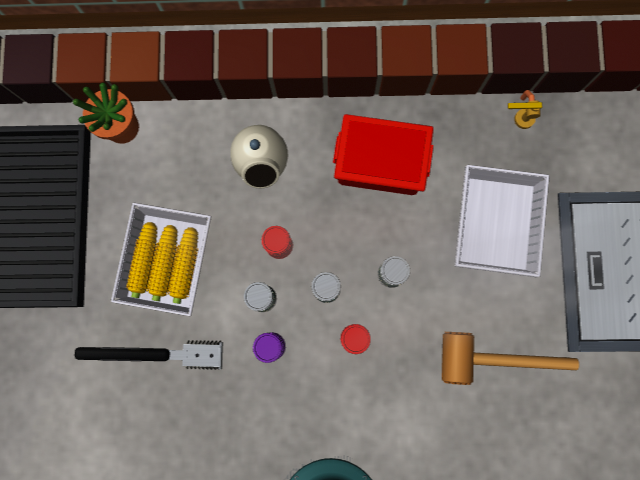

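View pics/scene0.png

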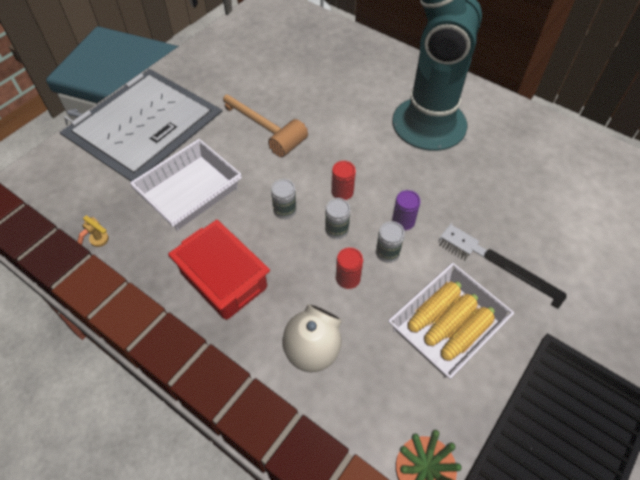

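View pics/wrist0.png

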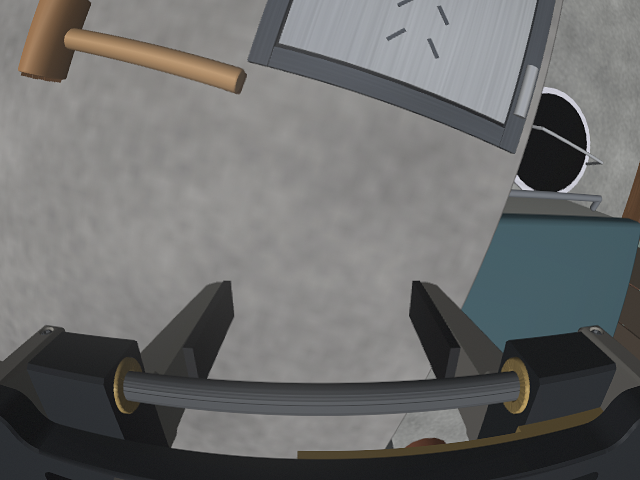

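```bash
cat > h.py <<'E'
from rig import bot
import cv2,numpy as np
np.set_printoptions(precision=4,suppress=True)
def ray(n,uv,z,c=None):
    c=c or bot.get_calibration(n); R=np.array(c['R']);t=np.array(c['t'])
    C=-R.T@t; x=(uv[0]-c['cx'])/c['fx'];y=(uv[1]-c['cy'])/c['fy']
    d=R.T@np.array([x,y,1.]); return C+d*(z-C[2])/d[2]
def proj(n,X):
    c=bot.get_calibration(n);p=c['R']@np.array(X)+c['t'];return np.array([c['fx']*p[0]/p[2]+c['cx'],c['fy']*p[1]/p[2]+c['cy']])
E
python3 - <<'E'
from h import *
im=cv2.imread('pics/top0.png');g=cv2.cvtColor(im,cv2.COLOR_BGR2GRAY);hsv=cv2.cvtColor(im,cv2.COLOR_BGR2HSV)
# tin lids
for n,(u,v) in dict(L=(259,297),M=(326,287),R=(394,271)).items():
    cr=cv2.resize(im[v-25:v+25,u-25:u+25],None,fx=5,fy=5,interpolation=cv2.INTER_CUBIC)
    cv2.imwrite(f'pics/crop{n}.png',cr)
    c=cv2.HoughCircles(cv2.cvtColor(cr,cv2.COLOR_BGR2GRAY),cv2.HOUGH_GRADIENT,1.5,100,param1=100,param2=20,minRadius=55,maxRadius=90)
    x,y,r=c[0][0]; p=(u-25+(x+.5)/5-.5,v-25+(y+.5)/5-.5)
    print(n,p,r/5,ray('top',p,.09),'expected r px',594.6*.03/(1.12))
m=cv2.inRange(hsv,(18,120,80),(35,255,255)); 
k,lab,st,ce=cv2.connectedComponentsWithStats(m)
for i in range(1,k):
    if st[i,4]>200: print('yellow',ce[i],st[i],ray('top',ce[i],.024+.01))
for nm,lo,hi in(('red',(0,150,80),(6,255,255)),('purple',(130,80,40),(160,255,255))):
    k,lab,st,ce=cv2.connectedComponentsWithStats(cv2.inRange(hsv,lo,hi))
    for i in range(1,k):
        if st[i,4]>200: print(nm,ce[i],st[i],ray('top',ce[i],.09))
for nm,p,z in(('mallet',(458,358),.06),('brushhead',(203,354),.045),('tray corners',(134,204),.049),('',(210,215),.049),('',(190,314),.049),('',(113,301),.049),('pig',(259,158),.1)):
    print(nm,ray('top',p,z))
s=np.hstack([cv2.imread(f'pics/crop{n}.png') for n in 'LMR']);cv2.imwrite('pics/crops.png',s)
E
```

```text
L (np.float32(258.95), np.float32(296.05)) 12.5 [0.4391 0.1379 0.09  ] expected r px 15.926785714285714
M (np.float32(325.65), np.float32(286.95)) 13.5199995 [0.4557 0.0035 0.09  ] expected r px 15.926785714285714
R (np.float32(393.35), np.float32(271.25)) 13.13 [ 0.4855 -0.1329  0.09  ] expected r px 15.926785714285714
yellow [525.7959 112.3488] [508 100  35  28 539] [ 0.832 -0.434  0.034]
yellow [162.7049 261.9819] [ 126  222   72   77 3968] [0.517  0.3508 0.034 ]
red [383.3044 152.3066] [ 333  114  100   77 6177] [ 0.7321 -0.119   0.09  ]
red [275.1859 239.7468] [262 226  28  30 624] [0.553 0.105 0.09 ]
red [354.9472 338.6935] [341 324  29  30 682] [ 0.3523 -0.0533  0.09  ]
purple [268.2602 347.0499] [253 332  32  31 761] [0.3376 0.1192 0.09  ]
mallet [ 0.311 -0.261  0.06 ]
brushhead [0.3233 0.2593 0.045 ]
tray corners [0.6407 0.4111 0.049 ]
 [0.6142 0.2476 0.049 ]
 [0.4057 0.2867 0.049 ]
 [0.4346 0.4493 0.049 ]
pig [0.7219 0.1371 0.1   ]
```

View pics/crops.png

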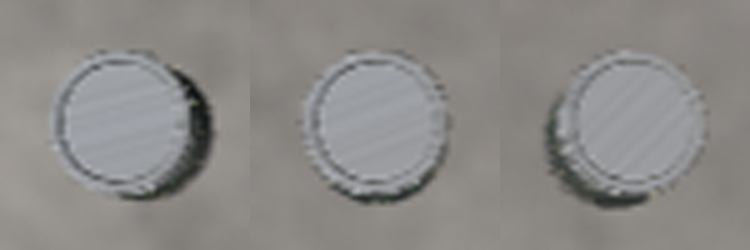

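```bash
cat >> h.py <<'E'
def to(*P):
    o=bot.get_obs();R=np.array(o['tool_rot'])
    for p in P: print(p,'->',np.round(R.T@(np.array(p)-o['position'])*1000,1))
    return o
E
python3 - <<'E'
from h import *
for z in(.09,0.045): 
  for p in((.4391,.1379),(.4557,.0035),(.4855,-.1329)): print(z,proj('scene',(*p,z)))
to((.4855,-.1329,.20))
E
```

```text
0.09 [391.1794 229.8714]
0.09 [338.8776 206.277 ]
0.09 [285.416  187.0138]
0.045 [389.0019 240.8264]
0.045 [338.2459 217.5968]
0.045 [286.2818 198.605 ]
(0.4855, -0.1329, 0.2) -> [-424.7   14.3 -379.2]
```

Candidates: grey-lidded, green-banded tins are at top-view pixels (259,296), (326,287) and (393,271). The red (275,240), red (355,339) and purple (268,347) tins are decoys. The enlarged crop shows bare steel lids, and the scene view agrees to within about 2 px. Next I move above the right-hand tin.

>>> {"fn": "send_rows", "kwargs": {"increments": [-425,14,-379,0,0,0,-425,14,-379,0,0,0,-425,14,-379,0,0,0,-425,14,-379,0,0,0,-425,14,-379,0,0,0,-425,14,-379,0,0,0,-425,14,-379,0,0,0,-425,14,-379,0,0,0,-425,14,-379,0,0,0,-425,14,-379,0,0,0,-425,14,-379,0,0,0,-425,14,-379,0,0,0,-425,14,-379,0,0,0,-425,14,-379,0,0,0,-425,14,-379,0,0,0], "fingers": 100, "grip_force": 40}}

```text
clock: 1.65
position: [0.4853, -0.135, 0.2004]
tool_rot: [[-0.956, -0.001, 0.293], [-0.293, -0.001, -0.956], [0.001, -1.0, 0.0]]
force: [0.4, -0.6, -0.5]
gripper_width: 0.0918
```

Run:
```python
from h import *
o=to((.4855,-.1329,.036))
for k in('clock','joints','position','tool_rot','force'):print(k,o[k])
cv2.imwrite('pics/wrist1.png',bot.snapshot('wrist'))
cv2.imwrite('pics/top1.png',bot.snapshot('top'))
```

```text
(0.4855, -0.1329, 0.036) -> [ -1.  164.4  -2. ]
clock 1.65
joints [ 0.4699  0.2616 -0.3079  1.9531  0.098   0.9416 -1.1595]
position [ 0.4853 -0.135   0.2004]
tool_rot [[-0.9561 -0.0007  0.293 ]
 [-0.293  -0.0006 -0.9561]
 [ 0.0009 -1.      0.0004]]
force [ 0.3794 -0.6192 -0.5285]
```

View pics/wrist1.png

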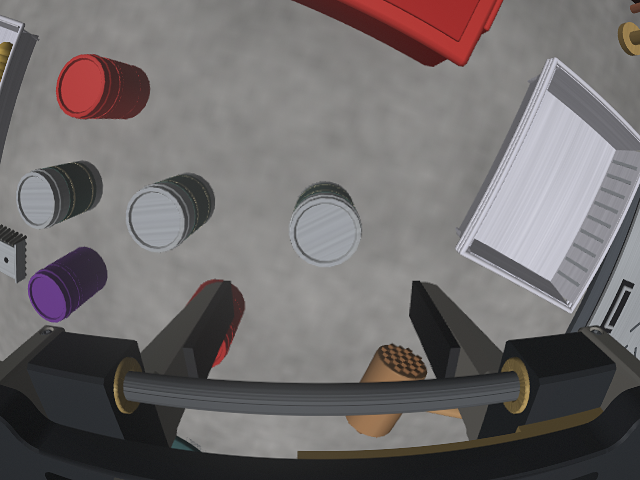

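The wrist view shows the right-hand tin's lid at (326,230), centred between the fingers, with clear ground on both sides. I'll check its position through the fisheye before going down.

```bash
cat >> h.py <<'E'
def wray(uv,z,c=None):
    c=c or bot.get_calibration('wrist');R=np.array(c['R']);C=-R.T@np.array(c['t'])
    a=np.array([uv[0]-c['cx'],uv[1]-c['cy']]);r=np.linalg.norm(a);th=r/c['fx']
    d=R.T@np.array([*(a/r*np.sin(th)),np.cos(th)]);return C+d*(z-C[2])/d[2]
E
python3 - <<'E'
from h import *
for n,p in dict(R=(326,230),M=(158,219),L=(39,201),Rl=(291,229),Rr=(360,229)).items():print(n,wray(p,.09))
E
```

```text
R [ 0.494  -0.1364  0.09  ]
M [ 0.4631 -0.0013  0.09  ]
L [0.4441 0.1315 0.09  ]
Rl [ 0.4868 -0.1101  0.09  ]
Rr [ 0.5025 -0.1615  0.09  ]
```

Run:
```python
from h import *
im=cv2.imread('pics/top0.png')
hsv=cv2.cvtColor(im,cv2.COLOR_BGR2HSV)
print(im[287,326],im[320,300],im[270,394])
# lid is bluish grey, slab warm: B-R
d=im[...,0].astype(int)-im[...,2]
def fit(d,u,v,w,thr=3):
    m=((d>thr)*255).astype(np.uint8)[v-w:v+w,u-w:u+w]
    g=None
    m=cv2.morphologyEx(m,cv2.MORPH_OPEN,np.ones((3,3)))
    cs,_=cv2.findContours(m,0,2);c=max(cs,key=cv2.contourArea);h=cv2.convexHull(c)
    e=cv2.fitEllipse(h);return (e[0][0]+u-w,e[0][1]+v-w),e[1]
bright=np.where(im.max(2)>125,d,-99)
for n,(u,v) in dict(L=(259,297),M=(326,287),R=(394,271)).items():
    p,a=fit(bright,u,v,24);print(n,p,a,ray('top',p,.09))
iw=cv2.imread('pics/wrist1.png');print(iw[229,326],iw[215,155],iw[300,300])
dw=iw[...,0].astype(int)-iw[...,2];dw=np.where(iw.max(2)>125,dw,-99)
for n,(u,v) in dict(R=(326,230),M=(158,219),L=(39,201)).items():
    p,a=fit(dw,u,v,39);print('w',n,p,a,wray(p,.09))
c=bot.get_calibration('wrist');print(-c['R'].T@c['t'],bot.get_obs()['position'])
```

```text
[160 155 153] [129 134 137] [160 156 155]
L (258.1812973022461, 294.9327087402344) (24.860767364501953, 26.852092742919922) [0.4413 0.1395 0.09  ]
M (324.5884437561035, 285.48204612731934) (23.48581314086914, 26.253734588623047) [0.4586 0.0056 0.09  ]
R (394.81109046936035, 269.7956657409668) (22.084583282470703, 24.67599868774414) [ 0.4884 -0.1359  0.09  ]
[167 160 157] [165 159 155] [146 147 148]
w R (324.32362365722656, 231.91367721557617) (68.6199951171875, 72.10198211669922) [ 0.4921 -0.1356  0.09  ]
w M (154.67221450805664, 219.40264892578125) (57.01964569091797, 66.48246002197266) [0.4619 0.0017 0.09  ]
w L (36.680171966552734, 199.8345184326172) (33.22550582885742, 57.56208038330078) [0.4445 0.1348 0.09  ]
[ 0.5649 -0.1106  0.369 ] [ 0.4854 -0.135   0.2005]
```

>>> {"fn": "send_rows", "kwargs": {"increments": [-4,20,2,0,0,0,-4,50,2,0,0,0,-4,80,2,0,0,0,-4,110,2,0,0,0,-4,140,2,0,0,0,-4,155,2,0,0,0,-4,164,2,0,0,0,-4,164,2,0,0,0,-4,164,2,0,0,0,-4,164,2,0,0,0]}}

```text
clock: 2.75
position: [0.4913, -0.1346, 0.0376]
tool_rot: [[-0.956, 0.002, 0.295], [-0.295, -0.001, -0.956], [-0.002, -1.0, 0.001]]
force: [-0.7, -0.3, -0.4]
gripper_width: 0.0919
```

Run:
```python
from h import *
fs=[]
for i in range(6):
    cv2.imwrite('pics/wrist2.png',bot.snapshot('wrist'));o=bot.get_obs();fs.append([*o['force'],*o['tau'][[1,3]]])
print(o['position'],np.mean(fs,0),np.std(fs,0),o['gripper_width'])
```

```text
[ 0.4907 -0.1342  0.037 ] [  0.1316   0.1312   0.0034 -44.8576 -15.3407] [0.3522 0.6095 0.4187 0.1215 0.0213] 0.09204361928007124
```

View pics/wrist2.png

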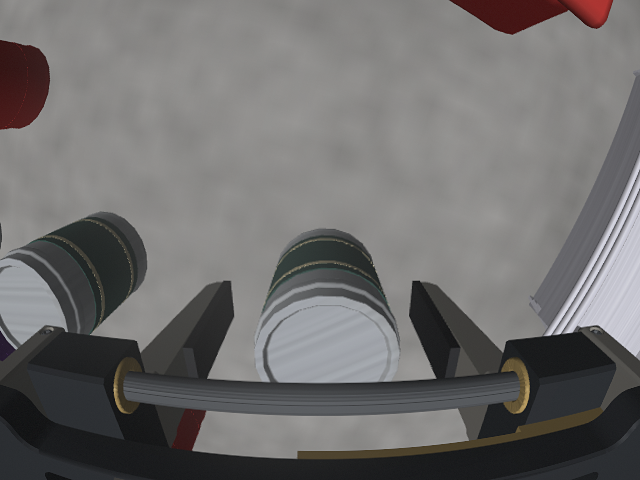

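The green-banded tin sits centred between the fingers, lid at about (328,345). Closing.

>>> {"fn": "send_rows", "kwargs": {"increments": [0,0,0,0,0,0,0,0,0,0,0,0,0,0,0,0,0,0,0,0,0,0,0,0,0,0,0,0,0,0,0,0,0,0,0,0,0,0,0,0,0,0,0,0,0,0,0,0], "fingers": 0, "grip_force": 40}}

```text
clock: 3.85
position: [0.4907, -0.1344, 0.0366]
tool_rot: [[-0.955, 0.0, 0.295], [-0.295, -0.0, -0.955], [-0.0, -1.0, 0.0]]
force: [0.5, -1.3, 0.3]
gripper_width: 0.0596
```

>>> {"fn": "send_rows", "kwargs": {"increments": [0,-8,0,0,0,0,0,-18,0,0,0,0,0,-28,0,0,0,0,0,-38,0,0,0,0,0,-45,0,0,0,0,0,-50,0,0,0,0,0,-50,0,0,0,0,0,-50,0,0,0,0,0,-50,0,0,0,0,0,-50,0,0,0,0]}}

```text
clock: 4.85
position: [0.4902, -0.1341, 0.0861]
tool_rot: [[-0.955, -0.001, 0.295], [-0.295, 0.0, -0.955], [0.001, -1.0, -0.0]]
force: [-0.8, 0.1, -2.9]
gripper_width: 0.0597
```

```bash
cat > w.py <<'E'
from h import *
import sys
fs=[]
for i in range(8):
    im=bot.snapshot('wrist');o=bot.get_obs();fs.append([*o['force'],*o['tau'][[1,3]],*o['moment']])
cv2.imwrite(f'pics/{sys.argv[1]}.png',im)
print(o['clock'],o['position'],np.mean(fs,0),np.std(fs,0)[:3],o['gripper_width'])
E
python3 w.py heftR
```

```text
5.25 [ 0.4905 -0.1342  0.0865] [ -0.1838   0.2478  -4.09   -44.4668 -18.8312  -0.0138  -0.0228   0.0061] [0.3568 0.7404 0.3837] 0.05958540950150496
```

View pics/heftR.png

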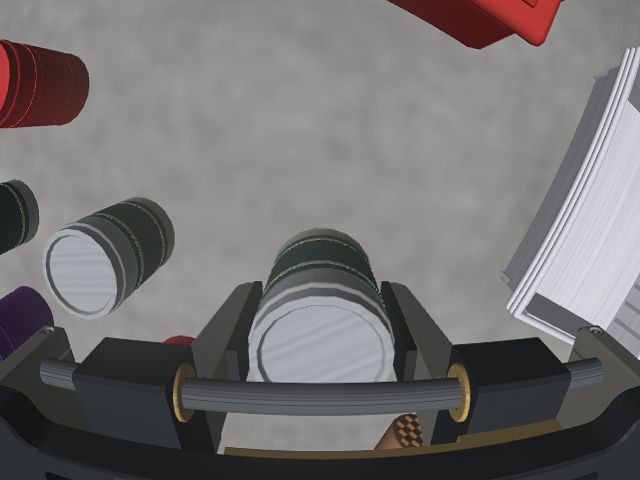

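The right-hand tin weighs about 4.1 N and is held firmly (opening 59.6 mm). I set it back and heft the others for comparison.

>>> {"fn": "send_rows", "kwargs": {"increments": [0,10,0,0,0,0,0,22,0,0,0,0,0,34,0,0,0,0,0,42,0,0,0,0,0,46,0,0,0,0,0,49,0,0,0,0,0,50,0,0,0,0,0,50,0,0,0,0,0,50,0,0,0,0,0,50,0,0,0,0]}}

```text
clock: 6.25
position: [0.4907, -0.1343, 0.0368]
tool_rot: [[-0.955, 0.001, 0.295], [-0.295, -0.0, -0.955], [-0.001, -1.0, 0.0]]
force: [1.5, 0.4, -4.5]
gripper_width: 0.0597
```

>>> {"fn": "send_rows", "kwargs": {"increments": [0,0,0,0,0,0,0,0,0,0,0,0,0,0,0,0,0,0,0,0,0,0,0,0,0,0,0,0,0,0,0,0,0,0,0,0,0,-10,0,0,0,0,0,-30,0,0,0,0,0,-60,0,0,0,0,0,-100,0,0,0,0,0,-140,0,0,0,0,0,-165,0,0,0,0,0,-165,0,0,0,0,0,-165,0,0,0,0], "fingers": 100}}

```text
clock: 7.65
position: [0.4904, -0.1343, 0.2022]
tool_rot: [[-0.955, 0.001, 0.295], [-0.295, -0.001, -0.955], [-0.001, -1.0, 0.001]]
force: [-1.6, 0.6, -0.5]
gripper_width: 0.0915
```

```bash
python3 w.py afterR
python3 - <<'E'
from h import *
to((.4605,.0035,.2),(.4605,.0035,.036))
E
```

```text
8.05 [ 0.4902 -0.134   0.2009] [ -0.0418   0.0609  -0.2574 -38.0036 -22.6489   0.0029   0.0106  -0.0184] [0.7422 0.3824 0.3149] 0.09180575321409769
(0.4605, 0.0035, 0.2) -> [ -12.3    1.  -140.1]
(0.4605, 0.0035, 0.036) -> [ -12.4  165.  -140. ]
```

View pics/afterR.png

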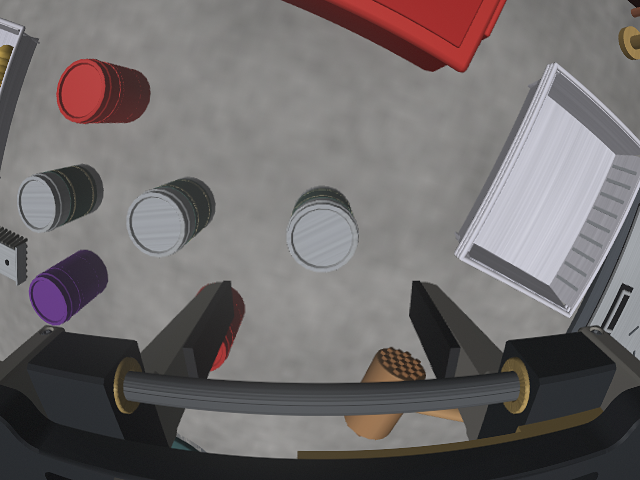

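The right-hand tin stands upright again at (322,235), and nothing else has moved. Next is the middle tin.

>>> {"fn": "send_rows", "kwargs": {"increments": [-4,0,-45,0,0,0,-8,0,-90,0,0,0,-12,0,-130,0,0,0,-12,1,-140,0,0,0,-12,1,-140,0,0,0,-12,1,-140,0,0,0,-12,1,-140,0,0,0]}}

```text
clock: 8.75
position: [0.4609, 0.0015, 0.2004]
tool_rot: [[-0.956, -0.0, 0.293], [-0.293, -0.0, -0.956], [0.0, -1.0, 0.0]]
force: [0.7, 0.0, 0.6]
gripper_width: 0.0918
```

```bash
python3 w.py overM
python3 - <<'E'
from h import *
iw=cv2.imread('pics/overM.png')
dw=iw[...,0].astype(int)-iw[...,2];m=((iw.max(2)>120)&(dw>3)).astype(np.uint8)*255
m=cv2.morphologyEx(m,cv2.MORPH_OPEN,np.ones((3,3)))
cs,_=cv2.findContours(m,0,2)
for c in cs:
    if 800<cv2.contourArea(c)<6000:
        e=cv2.fitEllipse(cv2.convexHull(c));print(e[0],e[1],wray(e[0],.09))
to((.4605,.0035,.036))
E
```

```text
9.15 [0.4606 0.0029 0.2005] [  0.0668   0.0427  -0.2319 -32.0573 -22.1191  -0.0051   0.0095  -0.0185] [0.3352 0.2814 0.4209] 0.09191683361649909
(154.70352172851562, 315.20770263671875) (40.92537307739258, 46.36252212524414) [0.3471 0.127  0.09  ]
(69.1306381225586, 268.6187438964844) (39.001895904541016, 84.44519805908203) [0.362  0.2254 0.09  ]
(482.9832763671875, 251.9402618408203) (54.97610092163086, 65.19429779052734) [ 0.4908 -0.1312  0.09  ]
(319.0307922363281, 237.99685668945312) (67.90142822265625, 72.27861785888672) [0.4615 0.0049 0.09  ]
(156.34823608398438, 212.39747619628906) (57.72140884399414, 66.95538330078125) [0.4432 0.1391 0.09  ]
(246.928955078125, 125.67396545410156) (103.33988189697266, 468.3734130859375) [0.5294 0.0822 0.09  ]
(0.4605, 0.0035, 0.036) -> [ -0.1 164.5  -0.6]
```

View pics/overM.png

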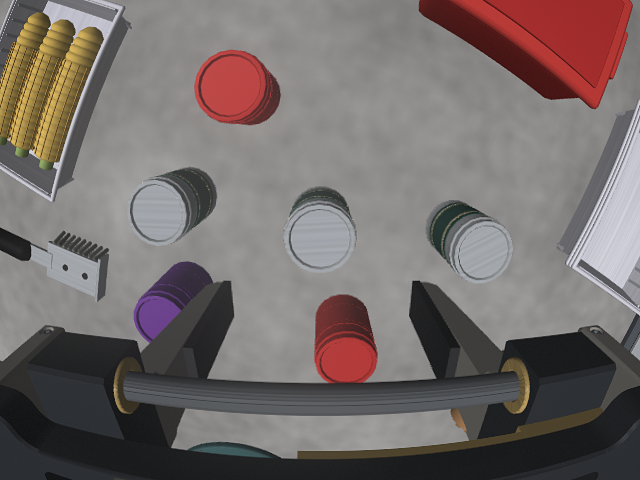

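The middle tin (lid at 319,238) is centred under the fingers at (0.461, 0.004). The decoys are clear of the finger path.

>>> {"fn": "send_rows", "kwargs": {"increments": [0,20,-1,0,0,0,0,50,-1,0,0,0,0,80,-1,0,0,0,0,110,-1,0,0,0,0,140,-1,0,0,0,0,155,-1,0,0,0,0,164,-1,0,0,0,0,164,-1,0,0,0,0,164,-1,0,0,0]}}

```text
clock: 10.05
position: [0.4609, 0.0042, 0.0371]
tool_rot: [[-0.955, 0.001, 0.295], [-0.295, 0.0, -0.955], [-0.001, -1.0, 0.0]]
force: [0.7, 1.4, -0.0]
gripper_width: 0.0923
```

>>> {"fn": "send_rows", "kwargs": {"increments": [0,0,0,0,0,0,0,0,0,0,0,0,0,0,0,0,0,0,0,0,0,0,0,0,0,0,0,0,0,0,0,0,0,0,0,0,0,0,0,0,0,0,0,0,0,0,0,0], "fingers": 0}}

```text
clock: 10.85
position: [0.4605, 0.004, 0.0369]
tool_rot: [[-0.955, 0.0, 0.295], [-0.295, -0.0, -0.955], [-0.0, -1.0, 0.0]]
force: [-1.5, -0.4, 5.1]
gripper_width: 0.0598
```

>>> {"fn": "send_rows", "kwargs": {"increments": [0,-8,0,0,0,0,0,-18,0,0,0,0,0,-28,0,0,0,0,0,-38,0,0,0,0,0,-45,0,0,0,0,0,-50,0,0,0,0,0,-50,0,0,0,0,0,-50,0,0,0,0,0,-50,0,0,0,0,0,-50,0,0,0,0]}}

```text
clock: 11.85
position: [0.46, 0.0041, 0.0862]
tool_rot: [[-0.955, -0.001, 0.295], [-0.295, 0.0, -0.955], [0.001, -1.0, -0.0]]
force: [-0.1, -0.5, -2.3]
gripper_width: 0.0596
```

```bash
python3 w.py heftM
```

```text
12.25 [0.4603 0.0041 0.0865] [  0.2309   0.0519  -2.0581 -38.679  -17.3312  -0.0108  -0.0123   0.0017] [0.4689 0.3172 0.3041] 0.05959937294456401
```

View pics/heftM.png

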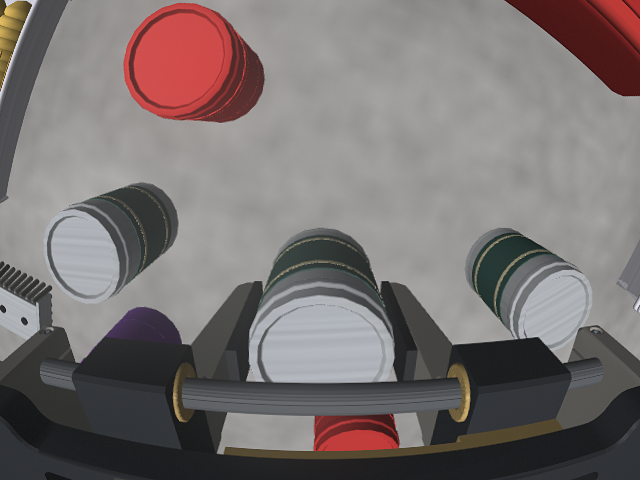

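The middle tin weighs about 2.0 N, so it is lighter. I set it down and go to the left tin.

>>> {"fn": "send_rows", "kwargs": {"increments": [0,10,0,0,0,0,0,22,0,0,0,0,0,34,0,0,0,0,0,42,0,0,0,0,0,46,0,0,0,0,0,49,0,0,0,0,0,50,0,0,0,0,0,50,0,0,0,0,0,50,0,0,0,0,0,50,0,0,0,0]}}

```text
clock: 13.25
position: [0.4603, 0.0042, 0.0369]
tool_rot: [[-0.955, 0.0, 0.295], [-0.295, -0.0, -0.955], [-0.0, -1.0, 0.0]]
force: [-2.6, 1.6, 4.4]
gripper_width: 0.0594
```

>>> {"fn": "send_rows", "kwargs": {"increments": [0,0,0,0,0,0,0,0,0,0,0,0,0,0,0,0,0,0,0,0,0,0,0,0,0,0,0,0,0,0,0,0,0,0,0,0,0,-10,0,0,0,0,0,-30,0,0,0,0,0,-60,0,0,0,0,0,-100,0,0,0,0,0,-140,0,0,0,0,0,-165,0,0,0,0,0,-165,0,0,0,0,0,-165,0,0,0,0], "fingers": 100}}

```text
clock: 14.65
position: [0.4603, 0.0039, 0.2021]
tool_rot: [[-0.955, 0.001, 0.295], [-0.295, -0.0, -0.955], [-0.001, -1.0, 0.001]]
force: [0.5, -0.5, -0.7]
gripper_width: 0.0917
```

Run:
```python
from h import *
o=to((.443,.1375,.2)); print(o['position'])
```

```text
(0.443, 0.1375, 0.2) -> [ -22.9    2.  -132.7]
[0.4603 0.0039 0.2021]
```

>>> {"fn": "send_rows", "kwargs": {"increments": [-8,0,-45,0,0,0,-15,0,-90,0,0,0,-22,0,-125,0,0,0,-23,1,-133,0,0,0,-23,1,-133,0,0,0,-23,1,-133,0,0,0,-23,1,-133,0,0,0]}}

```text
clock: 15.35
position: [0.4431, 0.1362, 0.2]
tool_rot: [[-0.956, -0.001, 0.293], [-0.293, -0.001, -0.956], [0.001, -1.0, 0.001]]
force: [-1.5, 0.0, -0.2]
gripper_width: 0.0919
```

```bash
python3 w.py overL
python3 - <<'E'
from h import *
iw=cv2.imread('pics/overL.png')
dw=iw[...,0].astype(int)-iw[...,2];m=((iw.max(2)>120)&(dw>3)).astype(np.uint8)*255
m=cv2.morphologyEx(m,cv2.MORPH_OPEN,np.ones((3,3)))
cs,_=cv2.findContours(m,0,2)
for c in cs:
    if 800<cv2.contourArea(c)<6000:
        e=cv2.fitEllipse(cv2.convexHull(c));print(e[0],e[1],wray(e[0],.09))
to((.4425,.138,.036))
E
```

```text
15.75 [0.4431 0.1377 0.2006] [ -0.154   -0.1577   0.328  -31.9124 -22.0932   0.0003   0.0103  -0.0008] [0.4642 0.4453 0.3376] 0.09192322240079717
(302.6355895996094, 348.9524841308594) (51.59126663208008, 63.3947868347168) [0.3415 0.1235 0.09  ]
(163.0906982421875, 287.013916015625) (41.269012451171875, 95.94293212890625) [0.3611 0.2571 0.09  ]
(591.6668701171875, 272.2745666503906) (35.504825592041016, 54.948524475097656) [ 0.4904 -0.1293  0.09  ]
(473.5772705078125, 264.40167236328125) (54.86333465576172, 64.8797836303711) [0.4604 0.0074 0.09  ]
(315.2418518066406, 237.92674255371094) (67.97071838378906, 72.25657653808594) [0.4431 0.1425 0.09  ]
(262.48199462890625, 128.00042724609375) (234.7557373046875, 541.89013671875) [0.5133 0.2051 0.09  ]
(0.4425, 0.138, 0.036) -> [  0.5 164.6  -0.5]
```

View pics/overL.png

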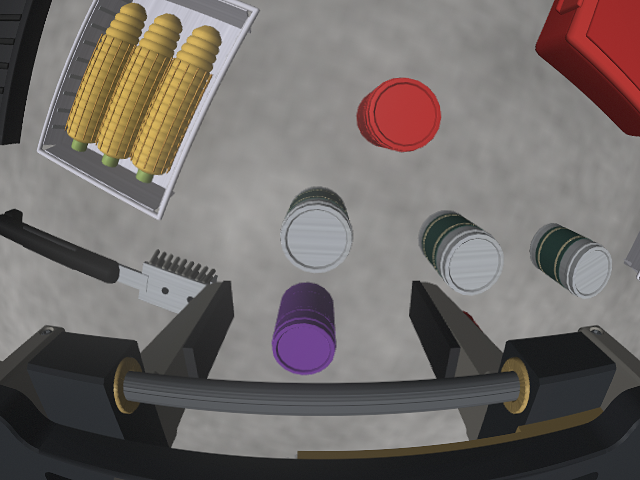

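The left tin's lid is at (316,235), about (0.443, 0.141). The purple decoy at (303,345) is clear of the jaws.

>>> {"fn": "send_rows", "kwargs": {"increments": [0,20,-2,0,0,0,0,50,-2,0,0,0,0,80,-2,0,0,0,0,110,-2,0,0,0,0,140,-2,0,0,0,0,155,-2,0,0,0,0,164,-2,0,0,0,0,164,-2,0,0,0,0,164,-2,0,0,0]}}

```text
clock: 16.65
position: [0.4429, 0.1401, 0.0371]
tool_rot: [[-0.955, 0.001, 0.295], [-0.295, 0.0, -0.955], [-0.001, -1.0, -0.0]]
force: [0.6, -0.5, -0.0]
gripper_width: 0.0916
```

>>> {"fn": "send_rows", "kwargs": {"increments": [0,0,0,0,0,0,0,0,0,0,0,0,0,0,0,0,0,0,0,0,0,0,0,0,0,0,0,0,0,0,0,0,0,0,0,0,0,0,0,0,0,0,0,0,0,0,0,0], "fingers": 0}}

```text
clock: 17.45
position: [0.4427, 0.1402, 0.0369]
tool_rot: [[-0.955, 0.001, 0.295], [-0.295, 0.0, -0.955], [-0.001, -1.0, -0.0]]
force: [-0.8, -0.0, 5.4]
gripper_width: 0.0595
```

>>> {"fn": "send_rows", "kwargs": {"increments": [0,-8,0,0,0,0,0,-18,0,0,0,0,0,-28,0,0,0,0,0,-38,0,0,0,0,0,-45,0,0,0,0,0,-50,0,0,0,0,0,-50,0,0,0,0,0,-50,0,0,0,0,0,-50,0,0,0,0,0,-50,0,0,0,0]}}

```text
clock: 18.45
position: [0.4421, 0.1398, 0.0862]
tool_rot: [[-0.955, -0.001, 0.295], [-0.295, -0.0, -0.955], [0.001, -1.0, -0.0]]
force: [0.3, 0.6, -2.7]
gripper_width: 0.0598
```

```bash
python3 w.py heftL
```

```text
18.85 [0.4424 0.1399 0.0865] [  0.135    0.1279  -2.2146 -38.9834 -17.4409  -0.0148  -0.0011  -0.0112] [0.3415 0.539  0.5044] 0.05930153388786006
```

View pics/heftL.png

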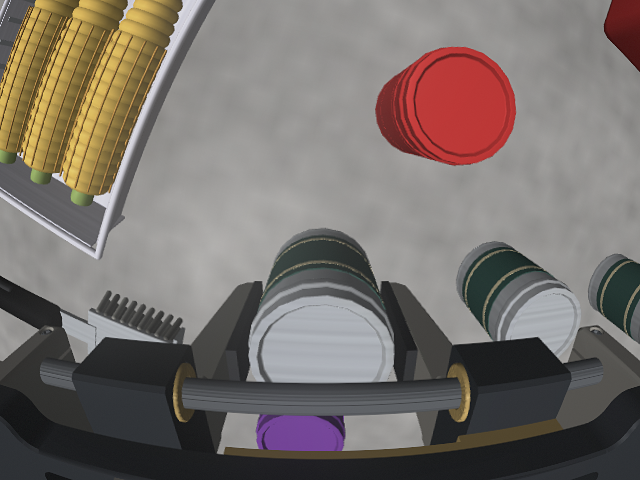

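The left tin weighs about 2.2 N, so the right-hand tin (4.1 N) is the heaviest by about 1.9 N. I put the left one back and return to the right-hand one.

>>> {"fn": "send_rows", "kwargs": {"increments": [0,10,0,0,0,0,0,22,0,0,0,0,0,34,0,0,0,0,0,42,0,0,0,0,0,46,0,0,0,0,0,49,0,0,0,0,0,50,0,0,0,0,0,50,0,0,0,0,0,50,0,0,0,0,0,50,0,0,0,0]}}

```text
clock: 19.85
position: [0.4423, 0.14, 0.037]
tool_rot: [[-0.955, -0.0, 0.295], [-0.295, -0.0, -0.955], [0.0, -1.0, 0.0]]
force: [-3.3, 0.3, 5.4]
gripper_width: 0.0595
```

>>> {"fn": "send_rows", "kwargs": {"increments": [0,0,0,0,0,0,0,0,0,0,0,0,0,0,0,0,0,0,0,0,0,0,0,0,0,0,0,0,0,0,0,0,0,0,0,0,0,-10,0,0,0,0,0,-30,0,0,0,0,0,-60,0,0,0,0,0,-100,0,0,0,0,0,-140,0,0,0,0,0,-165,0,0,0,0,0,-165,0,0,0,0,0,-165,0,0,0,0], "fingers": 100}}

```text
clock: 21.25
position: [0.4425, 0.1397, 0.2021]
tool_rot: [[-0.955, 0.001, 0.295], [-0.295, -0.0, -0.955], [-0.001, -1.0, 0.001]]
force: [1.0, 1.4, -0.8]
gripper_width: 0.0915
```

```bash
python3 w.py afterL
python3 - <<'E'
from h import *
to((.4905,-.1343,.2))
E
```

```text
21.65 [0.4421 0.1399 0.2009] [ -0.209   -0.1976   0.2202 -32.2888 -22.2854  -0.0035   0.0037  -0.012 ] [0.5698 0.5284 0.2351] 0.0918978059054158
(0.4905, -0.1343, 0.2) -> [ 34.7   0.9 276.2]
```

View pics/afterL.png

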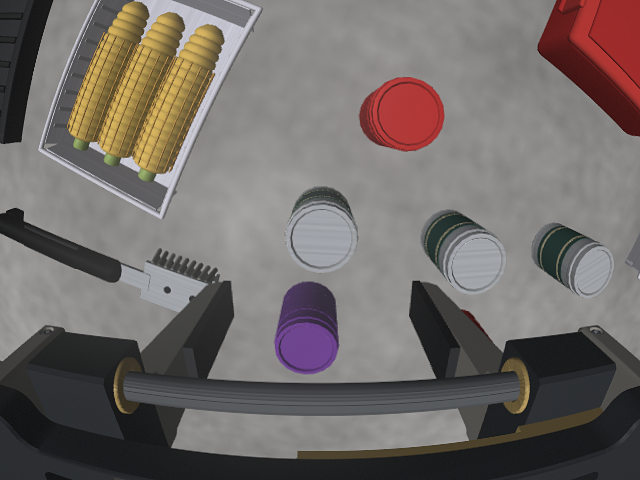

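All three tins stand upright, with the left one back at (321,235). Moving to the right-hand tin.

>>> {"fn": "send_rows", "kwargs": {"increments": [6,0,45,0,0,0,12,0,90,0,0,0,18,0,135,0,0,0,24,0,180,0,0,0,30,0,225,0,0,0,34,1,265,0,0,0,35,1,276,0,0,0,35,1,276,0,0,0,35,1,276,0,0,0,35,1,276,0,0,0,35,1,276,0,0,0]}}

```text
clock: 22.75
position: [0.4905, -0.1325, 0.2007]
tool_rot: [[-0.955, 0.0, 0.298], [-0.298, 0.0, -0.955], [-0.0, -1.0, -0.0]]
force: [0.1, -0.8, -0.2]
gripper_width: 0.0917
```

```bash
python3 w.py overR
python3 - <<'E'
from h import *
to((.4905,-.1343,.036))
E
```

```text
23.15 [ 0.4905 -0.1341  0.2006] [ -0.0816  -0.04    -0.2191 -37.4771 -22.455    0.0189  -0.0032   0.0059] [0.5995 0.5859 0.409 ] 0.09162868214779026
(0.4905, -0.1343, 0.036) -> [  0.1 164.6   0.2]
```

View pics/overR.png

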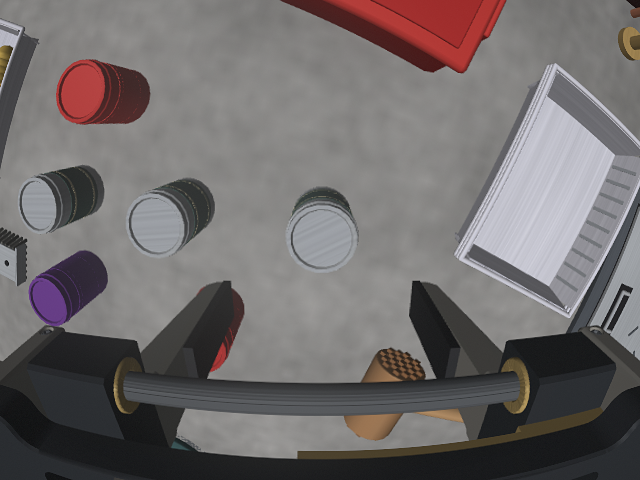

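>>> {"fn": "send_rows", "kwargs": {"increments": [0,20,0,0,0,0,0,50,0,0,0,0,0,80,0,0,0,0,0,110,0,0,0,0,0,140,0,0,0,0,0,155,0,0,0,0,0,164,0,0,0,0,0,164,0,0,0,0,0,164,0,0,0,0]}}

```text
clock: 24.05
position: [0.491, -0.1342, 0.0371]
tool_rot: [[-0.955, 0.001, 0.295], [-0.295, -0.0, -0.955], [-0.001, -1.0, 0.0]]
force: [0.6, 0.5, -0.4]
gripper_width: 0.0922
```

>>> {"fn": "send_rows", "kwargs": {"increments": [0,0,0,0,0,0,0,0,0,0,0,0,0,0,0,0,0,0,0,0,0,0,0,0,0,0,0,0,0,0,0,0,0,0,0,0,0,0,0,0,0,0,0,0,0,0,0,0], "fingers": 0}}

```text
clock: 24.85
position: [0.4907, -0.1343, 0.0369]
tool_rot: [[-0.955, 0.0, 0.295], [-0.295, -0.0, -0.955], [-0.0, -1.0, 0.0]]
force: [-1.6, -0.6, 5.3]
gripper_width: 0.0594
```

>>> {"fn": "send_rows", "kwargs": {"increments": [0,-8,0,0,0,0,0,-22,0,0,0,0,0,-40,0,0,0,0,0,-60,0,0,0,0,0,-80,0,0,0,0,0,-100,0,0,0,0,0,-120,0,0,0,0,0,-140,0,0,0,0,0,-158,0,0,0,0,0,-168,0,0,0,0,0,-172,0,0,0,0,0,-172,0,0,0,0,0,-172,0,0,0,0]}}

```text
clock: 26.15
position: [0.4898, -0.134, 0.2078]
tool_rot: [[-0.955, -0.002, 0.295], [-0.295, 0.0, -0.955], [0.001, -1.0, -0.001]]
force: [-0.4, -0.3, -4.4]
gripper_width: 0.0593
```

```bash
python3 w.py heldR
python3 - <<'E'
from h import *
from h import cv2,np
im=cv2.imread('pics/top0.png')
hsv=cv2.cvtColor(im,cv2.COLOR_BGR2HSV);m=cv2.inRange(hsv,(18,120,80),(35,255,255))[200:320,100:220]
m=cv2.morphologyEx(m,cv2.MORPH_CLOSE,np.ones((5,5)))
cs,_=cv2.findContours(m,0,2);r=cv2.minAreaRect(max(cs,key=cv2.contourArea));p=np.array(r[0])+[100,200]
print(p,r, ray('top',p,.034))
to((.522,.35,.2075))
E
```

```text
26.55 [ 0.4904 -0.1341  0.2083] [ -0.08    -0.3014  -4.0004 -39.2177 -24.2447   0.0145  -0.0006  -0.0137] [0.3052 0.349  0.3719] 0.05934523114915218
[162.9038 259.9808] ((62.903846740722656, 59.980770111083984), (62.95328140258789, 74.52413177490234), 11.309932708740234) [0.5213 0.3504 0.034 ]
(0.522, 0.35, 0.2075) -> [-173.1    0.9 -453.2]
```

The tin is held at 4.0 N and the opening is steady. The loaded tray's cobs centre at (163,260) in the top view, which is (0.522, 0.350). I carry the tin there at this height.

>>> {"fn": "send_rows", "kwargs": {"increments": [-4,0,-10,0,0,0,-11,0,-30,0,0,0,-23,0,-60,0,0,0,-34,0,-90,0,0,0,-46,0,-120,0,0,0,-57,0,-150,0,0,0,-69,0,-180,0,0,0,-80,0,-210,0,0,0,-92,0,-240,0,0,0,-103,0,-270,0,0,0,-115,0,-300,0,0,0,-126,0,-330,0,0,0,-137,0,-360,0,0,0,-149,0,-390,0,0,0,-160,0,-420,0,0,0,-168,0,-440,0,0,0,-172,0,-450,0,0,0,-173,0,-453,0,0,0,-173,0,-453,0,0,0,-173,0,-453,0,0,0]}}

```text
clock: 28.55
position: [0.5224, 0.3481, 0.2084]
tool_rot: [[-0.956, 0.0, 0.294], [-0.294, -0.001, -0.956], [0.0, -1.0, 0.001]]
force: [1.4, 0.2, -3.9]
gripper_width: 0.0595
```

>>> {"fn": "send_rows", "kwargs": {"increments": [0,0,0,0,0,0,0,0,0,0,0,0,0,0,0,0,0,0,0,0,0,0,0,0,0,0,0,0,0,0]}}

```text
clock: 29.05
position: [0.522, 0.3496, 0.2086]
tool_rot: [[-0.955, 0.0, 0.295], [-0.295, -0.0, -0.955], [-0.0, -1.0, 0.0]]
force: [0.4, 0.1, -4.0]
gripper_width: 0.0596
```

```bash
python3 w.py end
python3 - <<'E'
from h import *
cv2.imwrite('pics/topend.png',bot.snapshot('top'));cv2.imwrite('pics/sceneend.png',bot.snapshot('scene'))
o=bot.get_obs();print(o['tool_rot'],o['joints'],abs(o['joint_vel']).max())
E
```

```text
29.45 [0.522  0.3498 0.2085] [  0.3089   0.2391  -3.8431 -52.1854 -25.2331   0.0098   0.0177  -0.005 ] [0.1398 0.419  0.4798] 0.059647218692468154
[[-0.9554 -0.      0.2952]
 [-0.2952 -0.     -0.9554]
 [ 0.0001 -1.      0.    ]] [-0.2678  0.4979 -0.5145  1.6383  0.2702  1.077  -2.1305] 0.002136088481275402
```

View pics/end.png

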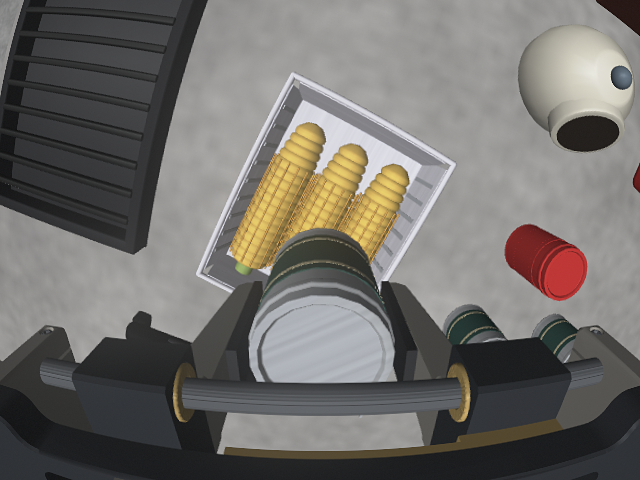

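View pics/topend.png

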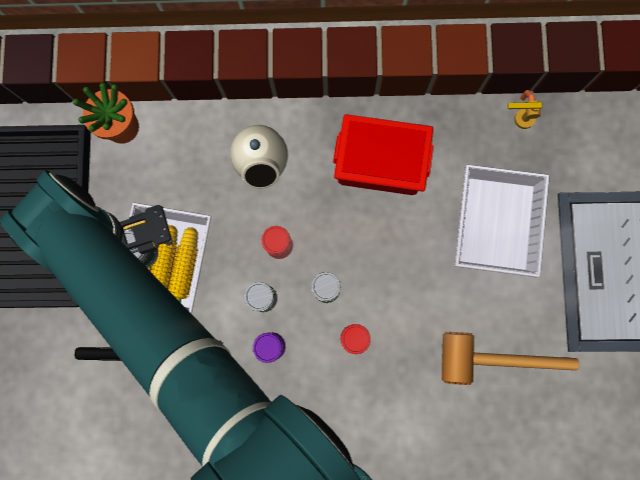

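View pics/sceneend.png

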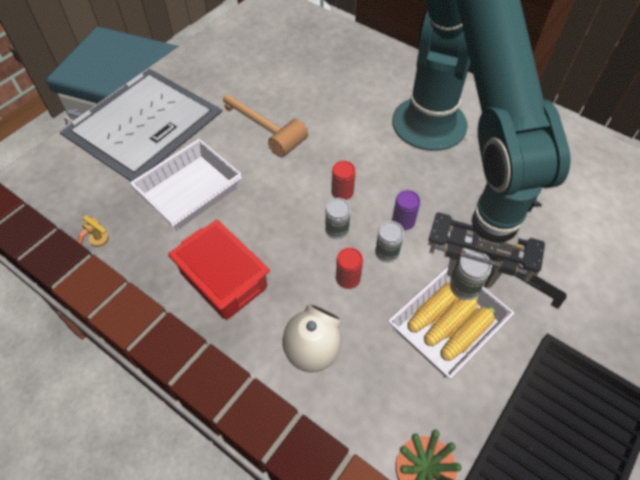

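Run:
```python
from h import *
im=cv2.imread('pics/scene0.png');hsv=cv2.cvtColor(im,cv2.COLOR_BGR2HSV);m=cv2.inRange(hsv,(18,120,80),(35,255,255))
k,lab,st,ce=cv2.connectedComponentsWithStats(m)
i=1+st[1:,4].argmax();print(ce[i],ray('scene',ce[i],.034))
print(proj('scene',(.522,.35,.262)), bot.get_obs()['position'])
bot.job_done()
```

```text
[451.8613 319.297 ] [0.5228 0.3537 0.034 ]
[476.1183 263.3327] [0.522  0.3497 0.2085]
the job is handed in; nothing more can be done
```

The heaviest tin is held still and upright over the middle of the corn tray, and I have handed the job in at about 29.5 s of the 64 s allowed. No verdict is reported.

- **Weights:** I lifted each of the three tins 50 mm and read the wrist force. The right-hand tin came to about 4.1 N, the middle one about 2.0 N and the left one about 2.2 N. Each was set back where I had gripped it. The right-hand tin was then picked up again.
- **Position:** The held tin is at (0.522, 0.350). The corn's centre measured (0.521, 0.350) in the top view and (0.523, 0.354) in the scene view, so it is within about 4 mm. The tin's centre is about 217 mm above the slab, leaving about 125 mm of air over the corn.
- **Grip:** The opening is steady at 59.6 mm, the joints are still, and the tool is vertical.
- **Rest of the ledge:** The final pictures show the other two tins upright at their original spots to within a few mm. The trays, cobs, salt pig, tub and mallet look unmoved. The arm partly hid the brush in the top view, but its visible handle end has not moved.
- **Disagreement:** My first top-view tin positions differed from the wrist camera's by up to about 8 mm. I refitted the lid outlines before the first grasp, which brought the two within 4–5 mm, and every grasp then centred well.

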